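# Level the glass key shelf and hold its sprung door open at the mark

## Task

The smoked glass key shelf has sunk at one end: turn the black bar knob at that end clockwise (seen from above) until the glass deck is level. Then take the upright steel handle of the spring-closed sliding panel door, pull the door open until its metal pointer lines up with the pointer of the mark on the front edge, and keep it there so that the keys in the cubby can be reached: finish while still holding the door by its handle at the mark. Leave the bowl, the bike bell and the hairbrush where they are.

Things in the scene. Friction and masses are not known exactly. Their poses are not given: they have to be found in the camera images.
- shelf: Fixed foot of the key shelf: dark steel plate 150 (x) x 430 (y) x 12 mm on the table, carrying the rest. Origin on the table, z up, y along the shelf's length. Hinge of the deck at y = +165 mm, 65 mm up; aluminium screw post (50 x 30 mm, top 92 mm up) at y = -205 mm. It stands shifted and turned differently each time but does not move in use.
- deck (a joint): Tilt (rad) of the smoked glass deck, 170 x 335 mm, top 80 mm above the table when level, about its hinge at the shelf's +y end. 0 is level; negative: the end at the knob has sunk (starts about -0.05 to -0.085). Only the knob moves it: 0.04 rad up per rad of clockwise turn; the screw does not run back.
- knob_grip (a point): Grip point of the black bar knob, on its vertical axis, 119 mm above the table. The bar is 46 mm long along this point's x, 12 mm thick along y, and stands from 96 to 133 mm above the table on a disc 44 mm across. Clockwise from above raises the sunken end: about 1.2 to 2.2 rad to level, friction 0.15 N m, stop 1 rad beyond level.
- panel: Sliding door of smoked glass with a bright edge strip at both ends, 124 (x) x 150 (y) x 5 mm, over the cubby in the deck, with its handle and pointer. Origin at the centre of its underside; slides along its own +y (towards the hinge end) to open, up to 130 mm, and tilts with the deck. A spring pulls it shut: about 2 N when closed, rising by 35 N per m (about 5 N at 85 mm).
- handle (a point): Grip point on the panel's handle, 29 mm above the panel's origin. The handle is an upright steel plate over the panel's centre, 44 mm long along x, 12 mm thick along y (the slide direction), from 5 to 45 mm above the panel's underside.
- pointer (a point): Tip of the panel's pointer, a flat metal strip 4 mm wide (y), 3 mm thick, which reaches out over the panel's -x edge at the same y as the handle. Origin at the middle of its tip. Axes as the panel.
- mark (a point): Tip of the mark: a metal bar 4 mm wide (y) pointing to +x on a dark block (12 x 18 x 20 mm) clamped fast to the deck's -x edge, 60 to 110 mm along +y from the closed door's pointer (differs each time). With the door at the mark the two 4 mm tips face each other 1 mm apart, their y the same.
- bowl: Bystander: stainless steel bowl, 120 mm across, 50 mm high; origin at the centre of its underside.
- bell: Bystander: blue plastic bike bell, dome 54 mm across, 33 mm high, with a thumb lever along +x; origin at the centre of its underside.
- brush: Bystander: wooden hairbrush lying bristles down along its y, about 210 x 62 x 32 mm, head at +y; origin under its middle on the table.

How it is judged (in metres and radians):
On the way, in this order (a step that is already met when the one before it is completed fails the run):
1. the deck is level, within 0.015 rad (value of joint deck between -0.015 and 0.015 rad), for 0.3 s.
2. the door is held at the mark by the fingers, deck still level (all of step 1 and y of pointer in the frame of mark between -0.005 and 0.005 m and contact force between the fingers and panel above 1 N), for 0.5 s.
At the end, for the whole second after the job is handed in: The deck is level within 0.015 rad; the door's pointer is within 5 mm of the mark along the slide; the door is at rest, held by the robot's fingers (more than 1 N) and by no other object (all of step 2 and contact force between panel and bowl below 0.2 N and contact force between panel and bell below 0.2 N and contact force between panel and brush below 0.2 N and linear speed of panel below 0.01 m/s); the arm keeps its last pose, push and grip.
It fails at once if the bowl is shifted by more than 30 mm (distance of bowl from where it was at the start of the episode above 0.03 m).
It fails at once if the bike bell is shifted by more than 30 mm (distance of bell from where it was at the start of the episode above 0.03 m).
It fails at once if the hairbrush is shifted by more than 30 mm (distance of brush from where it was at the start of the episode above 0.03 m).
It also fails if it takes over 48 s, if anything falls off the work surface, if the arm or the gripper's body presses on something with over 40 N, if the wrist force passes 120 N, or if a joint passes its speed limit or range.

## Robot

A 6-joint arm with a two-finger parallel gripper is mounted at the origin on the work surface. World frame = base frame: x ahead of the robot, y to its left, z up, the work surface at z = 0. Lengths are in m, angles in degrees, forces in N, time in s.
With the tool pointing down it reaches from about 0.325 to 0.85 m from the base axis. Payload 15.5 kg.
Tool frame: the origin (TCP) lies midway between the tips of the shut fingers; the grasp point (between the pads) lies 19 mm behind it; y points along the fingers, x is the direction in which the jaws open and shut, and the axes are right-handed (so a half turn about y gives the same grasp; the last joint's range is limited). The gripper opens to 91 mm and grips with 3 to 60 N. Pads are 32 mm wide; open, the fingers measure 118 mm over their backs; the gripper's body (76 mm by 178 mm) begins 60 mm behind the grasp point.
Start: joints at [63.684, 28.281, 77.091, -0, 74.628, -5.472], TCP at [0.222, 0.584, 0.214] pointing down, gripper open.
Joint ranges: [-166.48, 166.48], [-47.26, 123.95], [12.59, 153.08], [-70.14, 250.14], [6.76, 159.57], [-176.63, 176.63]. Speed limits (degrees/s): [108.29, 108.29, 147.25, 172.46, 172.46, 172.46].

## Interface

Orientations are given as a 3x3 rotation matrix whose columns are the frame's x, y, z axes.
In Python, from bench import ctrl gives the robot as it stands. The module is installed in compiled form; this text tells all that it offers. Calls block until the motion is done:
- ctrl.goto(position, orientation): joint-space move of the TCP to a pose.
- ctrl.move_l(position, vel=0.15, ori=None, contact_N=None): straight line of the TCP; ori=None keeps the orientation; vel is the mean speed in m/s. With contact_N (N) it stops when the force on the tool has changed by that much, and returns True; else False.
- ctrl.movej(angles): joint-space move.
- ctrl.command_gripper(opening): opening from 0.0 (shut) to 1.0 (fully open); the grip force is fixed at half the most; returns when the fingers have stopped.
- ctrl.sleep(seconds).
- ctrl.ik(position, orientation): joint angles nearest the present ones, or None.
- ctrl.read_camera(name): name is "scene" or "top"; returns the picture (384x512x3 uint8, blue, green, red); there is no depth.
- ctrl.camera_params(name): a dict with "fx", "fy", "cx", "cy" (pixels), "pose" (4x4, takes a point from camera to world coordinates). Camera axes: x right, y up, looking along -z (the intrinsics and any distortion apply to the point x, -y, -z); pixel columns grow to the right and rows downward; lengths in m; the calibration is good to about 2 mm. A picture is of the moment at which its call begins. camera_params takes no time and is no camera call.
A pose or a line that the arm cannot do raises ctrl.MotionError and nothing moves.
- ctrl.sign_off(): hands the job in, once; it reports no verdict.
Readings, each from a call of its own:
- ctrl.current_t(): time.
- ctrl.current_q(): joint angles.
- ctrl.current_dq(): joint speeds.
- ctrl.current_effort(): joint torques, N m.
- ctrl.current_tool_pos(): TCP position.
- ctrl.current_eef_rot(): TCP orientation.
- ctrl.current_contact_force(): force on the tool from outside, world axes, zero at the start.
- ctrl.current_wrist_torque(): the same for the moment, N m.
- ctrl.current_grip_width(): opening from 0.0 (shut) to 1.0 (fully open).
Only numpy, scipy, OpenCV 4.12 (cv2) and the standard library are available. Lean on these libraries where they do the work, as an engineer would, in place of code of your own. Each camera call takes 0.05 s, during which the arm holds its last target.

## Working session

There is one attempt and no reset: what is moved stays moved. The work goes in short steps, each a Python script; the robot and the scene stay as the last script left them, time stands still between calls to the robot, and variables do not carry over. Pictures are saved under pics/ and viewed, and the job is handed in when it is done.

```bash
mkdir -p pics
python3 - <<'E'
from bench import ctrl
import cv2,numpy as np
for n in("scene","top"):
    cv2.imwrite(f"pics/{n}0.png",ctrl.read_camera(n)); p=ctrl.camera_params(n); print(n,{k:(np.round(v,4).tolist()) if k!='dist' else v for k,v in p.items()})
print(ctrl.current_t(),ctrl.current_eef_rot())
E
```

```text
scene {'fx': 368.0885, 'fy': 368.0885, 'cx': 246.5655, 'cy': 189.9659, 'pose': [[0.0517, -0.7584, 0.6498, 1.152], [0.9986, 0.0471, -0.0244, 0.0522], [-0.0121, 0.6501, 0.7597, 0.8142], [0.0, 0.0, 0.0, 1.0]]}
top {'fx': 393.1898, 'fy': 393.1898, 'cx': 255.1926, 'cy': 191.0184, 'pose': [[-0.0228, 0.9983, -0.0531, 0.5072], [-0.9997, -0.0225, 0.0066, 0.0673], [0.0054, 0.0533, 0.9986, 1.0602], [0.0, 0.0, 0.0, 1.0]]}
0.1 [[ 3.55800667e-01 -4.65747853e-04 -9.34561752e-01]
 [ 9.34561221e-01 -9.99744840e-04  3.55800963e-01]
 [-1.10003682e-03 -9.99999392e-01  7.95600008e-05]]
```

View pics/scene0.png

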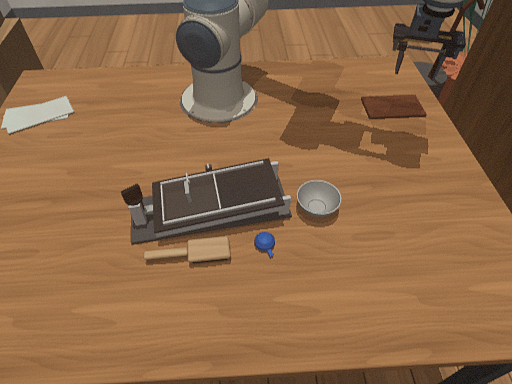

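View pics/top0.png

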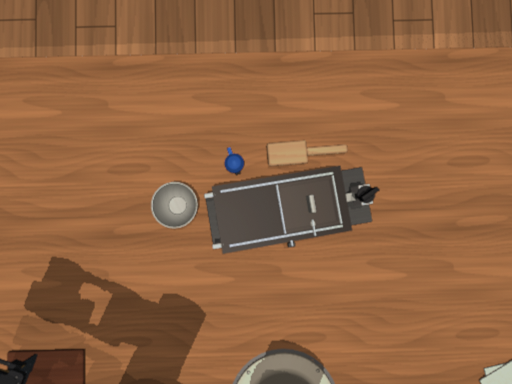

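Run:
```python
import cv2
t=cv2.imread("pics/top0.png")[155:265,195:385]; cv2.imwrite("pics/t1.png",cv2.resize(t,None,fx=4,fy=4,interpolation=cv2.INTER_CUBIC))
t=cv2.imread("pics/scene0.png")[150:270,115:305]; cv2.imwrite("pics/s1.png",cv2.resize(t,None,fx=4,fy=4,interpolation=cv2.INTER_CUBIC))
```

```text
(no output)
```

View pics/t1.png

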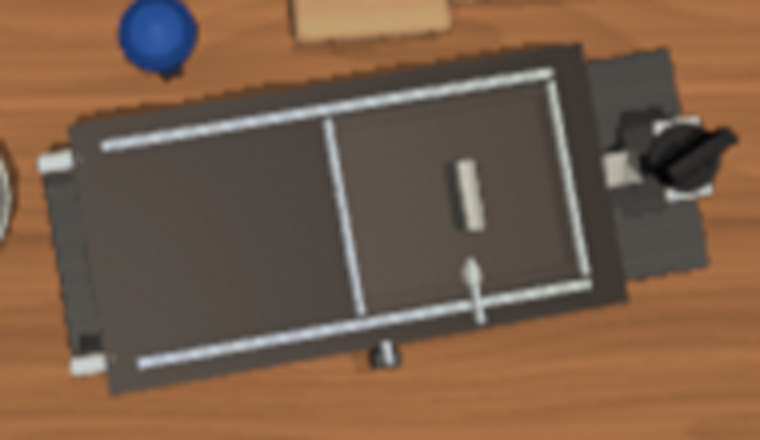

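View pics/s1.png

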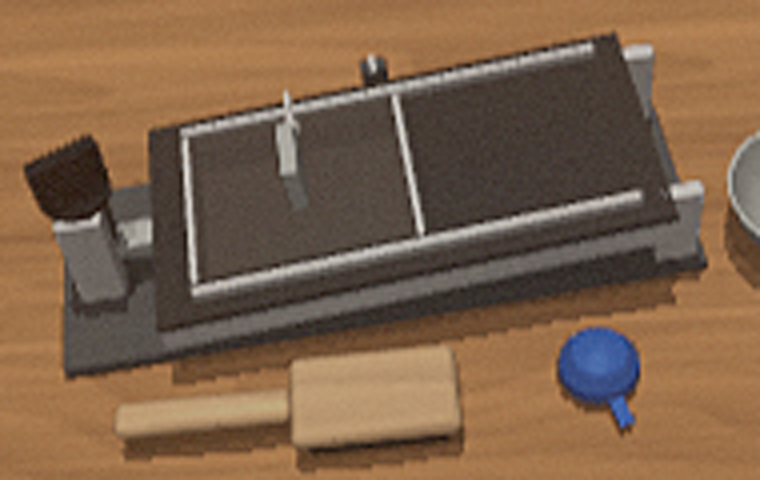

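```bash
cat > h.py <<'E'
import numpy as np
from bench import ctrl
from scipy.optimize import least_squares
def proj(P,cam):
    T=cam["pose"];c=(np.atleast_2d(P)-T[:3,3])@T[:3,:3]
    return np.c_[cam["cx"]+cam["fx"]*c[:,0]/-c[:,2], cam["cy"]-cam["fy"]*c[:,1]/-c[:,2]]
def ray(uv,cam,z):
    T=cam["pose"];d=T[:3,:3]@np.array([(uv[0]-cam["cx"])/cam["fx"],-(uv[1]-cam["cy"])/cam["fy"],-1]);o=T[:3,3]
    return o+d*(z-o[2])/d[2]
def shelf(p,P,tilt=False):
    x,y,a,t=p[:4];P=np.array(P,float)
    if tilt:
        q=P-[0,.165,.065];c,s=np.cos(t),np.sin(t)
        # t<0: -y end sinks -> z += t*(-y)
        P=np.array([q[0],c*q[1]+s*q[2],-s*q[1]+c*q[2]])+[0,.165,.065]
    c,s=np.cos(a),np.sin(a)
    return np.array([c*P[0]-s*P[1]+x,s*P[0]+c*P[1]+y,P[2]])
TOP=lambda u,v:(195+(u+.5)/4-.5,155+(v+.5)/4-.5)
SC=lambda u,v:(115+(u+.5)/4-.5,150+(v+.5)/4-.5)
E
cat > fit.py <<'E'
from h import *
ct,cs=ctrl.camera_params("top"),ctrl.camera_params("scene")
# params x,y,a,t, ydeck(-y end), yh(panel centre closed), mark y, knob angle, dtop du,dv, dsc du dv
def model(p):
    yd,yh,ym,k=p[4:8]; e=[]; L=[]
    def add(n,cam,uv,P,tilt=False):
        w=shelf(p,P,tilt); o=p[8:10] if cam is ct else p[10:12]
        e.append(proj(w,cam)[0]+o-uv); L.append(n)
    m=.001
    add('pl1',ct,TOP(668,48),[.075,-.215,.012]); add('pl2',ct,TOP(707,266),[-.075,-.215,.012])
    add('po1',ct,TOP(697,118),[.025,-.220,.092]); add('po2',ct,TOP(712,197),[-.025,-.220,.092])
    for n,uv,P in(('d1',(580,44),(.085,yd)),('d2',(627,300),(-.085,yd)),('d3',(68,125),(.085,yd+.335)),('d4',(112,393),(-.085,yd+.335))):
        add('t'+n,ct,TOP(*uv),[*P,.080],True)
    for n,uv,P in(('d1',(160,330),(.085,yd)),('d2',(150,130),(-.085,yd)),('d3',(678,220),(.085,yd+.335)),('d4',(614,35),(-.085,yd+.335))):
        add('s'+n,cs,SC(*uv),[*P,.080],True)
    add('spl',cs,SC(68,376),[.075,-.215,0])
    # handle top ends, underside of panel ~ .080+
    zb=p[12]
    add('th1',ct,TOP(465,161),[.022,yh,zb+.045],True);add('th2',ct,TOP(475,229),[-.022,yh,zb+.045],True)
    add('sh1',cs,SC(288,174),[.022,yh,zb+.045],True);add('sh2',cs,SC(286,125),[-.022,yh,zb+.045],True)
    c,s=np.cos(k),np.sin(k)
    r=.023
    add('tk1',ct,TOP(728,138),[r*c,-.205+r*s,.133]);add('tk2',ct,TOP(672,182),[-r*c,-.205-r*s,.133])
    add('sk1',cs,SC(25,168),[r*c,-.205+r*s,.133]);add('sk2',cs,SC(92,137),[-r*c,-.205-r*s,.133])
    return np.array(e),L
if __name__=="__main__":
    f=lambda p:np.r_[model(p)[0].ravel(),p[8:12]*.5,(p[12]-.08)*300]
    best=None
    for k in np.arange(-3,3,.7):
        r=least_squares(f,[.48,-.08,.1,-.06,-.17,-.08,.0,k,0,0,0,0,.08],loss='soft_l1')
        if best is None or r.cost<best.cost:best=r
    print(best.cost,best.x.round(4)); e,L=model(best.x)
    for l,v in zip(L,e):print(l,v.round(1))
    p=best.x; print('knob',shelf(p,[0,-.205,.119]),'handle',shelf(p,[0,p[5],p[12]+.029],True))
    np.save("fit.npy",p)
E
python3 fit.py
```

```text
22.106695885351325 [ 0.5145 -0.0086  0.1392 -0.09   -0.1646 -0.0639  3.0622 -1.1157  0.1185
 -0.2752 -0.8848  0.58    0.0807]
pl1 [-5.6  1.1]
pl2 [-5.5  2. ]
po1 [ 1.1 -0.5]
po2 [ 0.9 -0.2]
td1 [ 0.4 -0.2]
td2 [0.1 1. ]
td3 [-0.5 -0.5]
td4 [-0.8  0.2]
sd1 [-1.   0.2]
sd2 [-0.3  0.5]
sd3 [-0.2 -0.7]
sd4 [ 0.5 -0.4]
spl [ 6.3 -0.4]
th1 [-0.3 -0.4]
th2 [0.2 0.5]
sh1 [0.4 0.3]
sh2 [-0.5 -0.1]
tk1 [ 1.9 -0.9]
tk2 [ 0.3 -0.6]
sk1 [-0.2  0.6]
sk2 [ 0.2 -0.2]
knob [ 0.54298271 -0.21161542  0.119     ] handle [ 0.52382977 -0.07491517  0.0889071 ]
```

```bash
sed -i 's/-\.215/p[13]/g; s/0,0,0,0,.08\]/0,0,0,0,.08,-.23]/' fit.py; python3 fit.py
python3 - <<'E'
from fit import *
p=np.load('fit.npy')
# mark tip: bar at top crop: tip(387,342) block (385,356)
w=[]
for z in (.065,.07,.075): print(z,shelf([0,0,-p[2],0],ray(TOP(387,342),ct,z)-[p[0],p[1],0]), shelf([0,0,-p[2],0],ray(TOP(481,322),ct,z)-[p[0],p[1],0]))
print(p[5])
E
```

```text
4.961478049249562 [ 5.1440e-01 -8.2000e-03  1.3910e-01 -9.1500e-02 -1.6660e-01 -6.5700e-02
 -8.8546e+00 -1.1004e+00 -5.1100e-01 -1.8790e-01 -3.9160e-01  3.3710e-01
  8.0600e-02 -2.3250e-01]
pl1 [0.  0.2]
pl2 [0.2 1.1]
po1 [ 0.3 -0.3]
po2 [ 0.1 -0.1]
td1 [ 0.3 -0.2]
td2 [0. 1.]
td3 [-0.4 -0.5]
td4 [-0.8  0.2]
sd1 [-1.   0.2]
sd2 [-0.3  0.5]
sd3 [-0.3 -0.8]
sd4 [ 0.4 -0.6]
spl [0.1 0.5]
th1 [-0.4 -0.3]
th2 [0.2 0.5]
sh1 [0.4 0.3]
sh2 [-0.6 -0.1]
tk1 [ 1.1 -0.8]
tk2 [-0.4 -0.4]
sk1 [0.5 0.4]
sk2 [ 0.8 -0.6]
knob [ 0.54281273 -0.21124605  0.119     ] handle [ 0.52392908 -0.07641131  0.08827119]
0.065 [-0.08207544 -0.00813711  0.065     ] [-0.0792898  -0.06873413  0.065     ]
0.07 [-0.08164637 -0.00771567  0.07      ] [-0.07887472 -0.06800825  0.07      ]
0.075 [-0.0812173  -0.00729423  0.075     ] [-0.07845965 -0.06728238  0.075     ]
-0.06574275936583437
```

```bash
cat >> h.py <<'E'
def ori(ang):
    x=np.array([np.cos(ang),np.sin(ang),0]);y=np.array([0,0,-1.]);return np.c_[x,y,np.cross(x,y)]
E
python3 - <<'E'
from h import *
p=np.load('fit.npy'); k=shelf(p,[0,-.205,.1]); a=p[2]+p[7]+np.pi/2
for s in (0,np.pi):
    for t in(0,-1.1,-2.2): print(s,t,ctrl.ik([k[0],k[1],.1],ori(a+s+t)))
print(k,a)
E
```

```text
0 0 [-2.71374137e+01  3.24631975e+01  9.03687357e+01 -2.54444375e-14
  5.71680668e+01 -6.20602221e+01]
0 -1.1 [-2.71374137e+01  3.24631975e+01  9.03687357e+01 -2.54444375e-14
  5.71680668e+01  9.65135324e-01]
0 -2.2 [-2.71374137e+01  3.24631975e+01  9.03687357e+01 -2.54444375e-14
  5.71680668e+01  6.39904928e+01]
3.141592653589793 0 [-2.71374137e+01  3.24631975e+01  9.03687357e+01 -2.54444375e-14
  5.71680668e+01  1.17939778e+02]
3.141592653589793 -1.1 None
3.141592653589793 -2.2 [-2.71374137e+01  3.24631975e+01  9.03687357e+01 -2.54444375e-14
  5.71680668e+01 -1.16009507e+02]
[ 0.54281273 -0.21124605  0.1       ] 0.6095179915512136
```

Branch 0 has room for the whole turn on joint 6.

Run:
```python
from h import *
import cv2
p=np.load('fit.npy'); k=shelf(p,[0,-.205,.1]); a=p[2]+p[7]+np.pi/2
ctrl.goto([k[0],k[1],.21],ori(a))
print(ctrl.current_t())
print(ctrl.move_l([k[0],k[1],.101],vel=.1,contact_N=8),ctrl.current_tool_pos(),ctrl.current_t(),ctrl.current_contact_force())
for n in("scene","top"): cv2.imwrite(f"pics/{n}1.png",ctrl.read_camera(n))
t=cv2.imread("pics/scene1.png")[110:270,95:305]; cv2.imwrite("pics/s2.png",cv2.resize(t,None,fx=3.5,fy=3.5,interpolation=cv2.INTER_CUBIC))
```

```text
3.1083
False [ 0.54316253 -0.21141057  0.10157068] 4.35 [0.49552286 0.33594722 0.07392347]
```

View pics/s2.png

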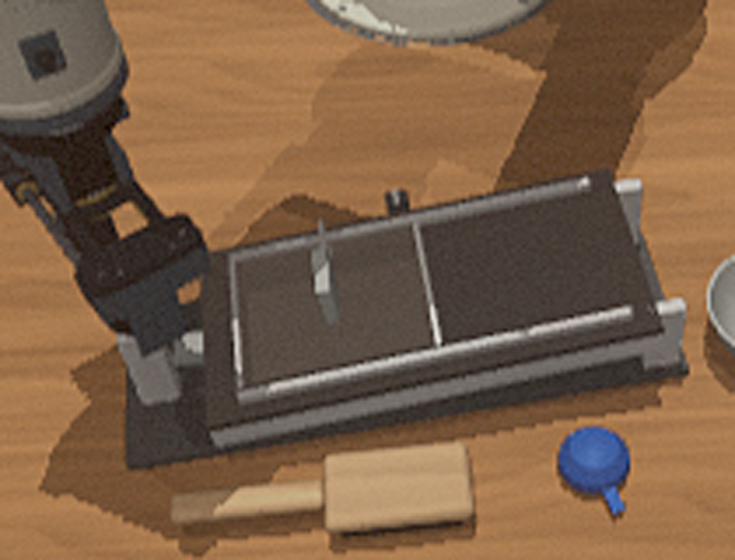

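The fingers straddle the knob (crop ~(150,300)), and no contact force has registered. Next: grip and turn.

Run:
```python
from h import *
import cv2
ctrl.command_gripper(0.0)
print('w',ctrl.current_grip_width()*91,ctrl.current_contact_force(),ctrl.current_wrist_torque(),ctrl.current_t())
q0=np.array(ctrl.current_q())
for d in (15,60,97):
    q=q0.copy();q[5]+=d;ctrl.movej(q)
    print(d,ctrl.current_q()[5]-q0[5],ctrl.current_contact_force(),ctrl.current_wrist_torque(),ctrl.current_grip_width()*91,ctrl.current_t())
np.save('q0.npy',q0)
for n in("scene","top"): cv2.imwrite(f"pics/{n}2.png",ctrl.read_camera(n))
t=cv2.imread("pics/scene2.png")[130:270,105:305]; cv2.imwrite("pics/s3.png",cv2.resize(t,None,fx=4,fy=4,interpolation=cv2.INTER_CUBIC))
t=cv2.imread("pics/top2.png")[155:265,195:385]; cv2.imwrite("pics/t3.png",cv2.resize(t,None,fx=4,fy=4,interpolation=cv2.INTER_CUBIC))
```

```text
w 12.221547120943645 [11.93933908 12.78321771 -5.07625764] [ 2.18285834 -2.13285999 -0.08385042] 5.6333
15 14.74028444968264 [ 4.22227036  3.51238995 -2.52222482] [ 0.51067353 -0.66415649 -0.12604847] 12.062019984838166 6.0
60 59.687914785001624 [11.08546394  6.49995187 -6.68288597] [ 0.71061069 -1.67042801 -0.13398468] 11.809929404983633 6.8
97 96.6912698463747 [ 12.73470744   1.22575956 -10.60769656] [ 0.16949494 -2.11271176 -0.12360451] 11.418815521949895 7.4833
```

View pics/s3.png

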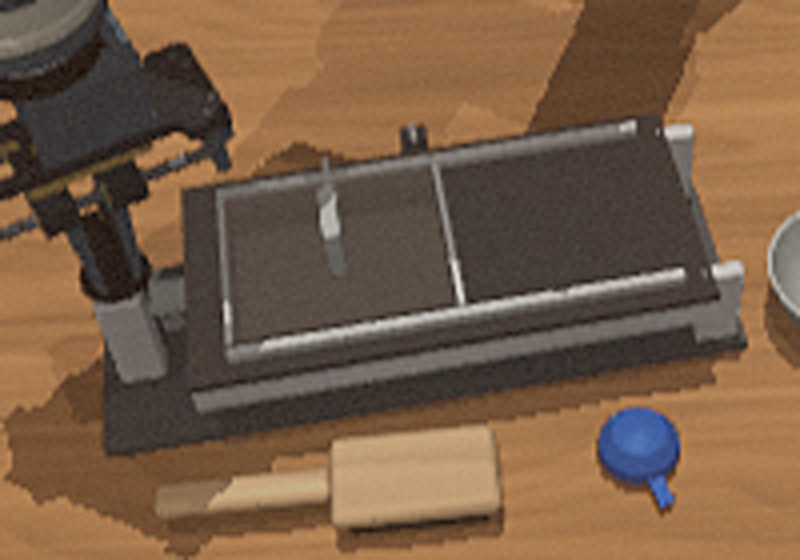

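View pics/t3.png

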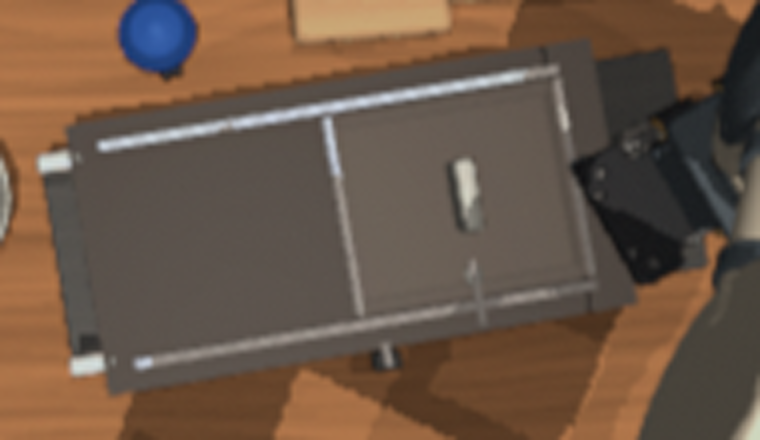

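Run:
```python
from fit import *
p=np.load('fit.npy'); yd=p[4]
S2=lambda u,v:(105+(u+.5)/4-.5,130+(v+.5)/4-.5)
o={'t':p[8:10],'s':p[10:12]}
def f(t,sel,pts):
    q=p.copy();q[3]=t[0]
    return np.concatenate([proj(shelf(q,[*P,.08],True),ct if c=='t' else cs)[0]+o[c]-uv for c,uv,P in pts if c in sel])
C=[(.085,yd),(-.085,yd)]
A=[('t',TOP(580,44),C[0]),('t',TOP(627,300),C[1]),('s',SC(160,330),C[0]),('s',SC(150,130),C[1])]
B=[('t',TOP(590,40),C[0]),('t',TOP(637,302),C[1]),('s',S2(190,395),C[0]),('s',S2(184,188),C[1])]
for n,X in(('A',A),('B',B)):
  for sel in('t','s','ts'): print(n,sel,least_squares(f,[-.03],args=(sel,X)).x)
```

```text
A t [-0.09782846]
A s [-0.09119988]
A ts [-0.09241586]
B t [-0.0251302]
B s [-0.02951483]
B ts [-0.02893776]
```

Run:
```python
from h import *
import cv2
q0=np.load('q0.npy');q=q0.copy();q[5]+=130;ctrl.movej(q);ctrl.sleep(.1)
print(ctrl.current_q()[5]-q0[5],ctrl.current_contact_force(),ctrl.current_wrist_torque(),ctrl.current_t())
for n in("scene","top"): cv2.imwrite(f"pics/{n}3.png",ctrl.read_camera(n))
t=cv2.imread("pics/scene3.png")[145:260,105:305]; cv2.imwrite("pics/s4.png",cv2.resize(t,None,fx=4,fy=4,interpolation=cv2.INTER_CUBIC))
t=cv2.imread("pics/top3.png")[155:265,195:385]; cv2.imwrite("pics/t4.png",cv2.resize(t,None,fx=4,fy=4,interpolation=cv2.INTER_CUBIC))
```

```text
129.67997500850996 [ 13.7227187   -3.58296376 -13.03545211] [-0.64056379 -2.06505706 -0.15696462] 8.3083
```

View pics/s4.png

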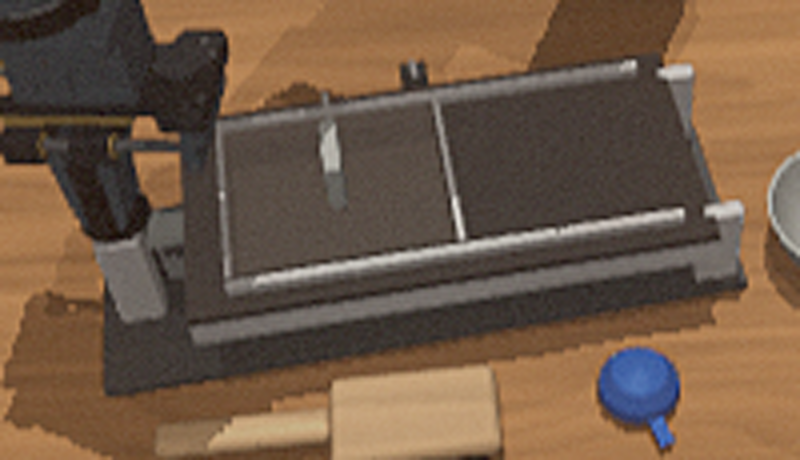

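View pics/t4.png

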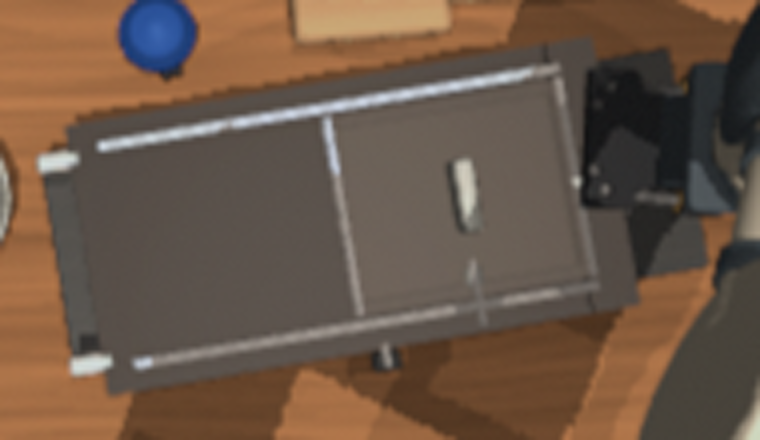

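```bash
cat > fit2.py <<'E'
from fit import *
p0=np.load('fit.npy')
S2=lambda u,v:(105+(u+.5)/4-.5,130+(v+.5)/4-.5)
S3=lambda u,v:(105+(u+.5)/4-.5,145+(v+.5)/4-.5)
# body features on deck: deck corners d1..d4, rail ends n1 (near,-y) n2 (near,+y) f1 f2 unknown coords
F=dict(d1=0,d2=1,d3=2,d4=3)
obs=[ # image idx, cam, uv, feature
(0,'t',TOP(580,44),'d1'),(0,'t',TOP(627,300),'d2'),(0,'t',TOP(68,125),'d3'),(0,'t',TOP(112,393),'d4'),
(0,'s',SC(160,330),'d1'),(0,'s',SC(150,130),'d2'),(0,'s',SC(678,220),'d3'),(0,'s',SC(614,35),'d4'),
(1,'t',TOP(590,40),'d1'),(1,'t',TOP(637,302),'d2'),(1,'t',TOP(68,125),'d3'),(1,'t',TOP(112,393),'d4'),
(1,'s',S2(190,391),'d1'),(1,'s',S2(184,188),'d2'),(1,'s',S2(719,299),'d3'),(1,'s',S2(657,117),'d4'),
(2,'t',TOP(593,38),'d1'),(2,'t',TOP(639,302),'d2'),(2,'t',TOP(68,125),'d3'),(2,'t',TOP(112,393),'d4'),
(2,'s',S3(190,323),'d1'),(2,'s',S3(719,239),'d3'),(2,'s',S3(657,57),'d4'),
(0,'t',TOP(103,146),'n2'),(0,'t',TOP(140,363),'f2'),(2,'t',TOP(100,146),'n2'),(2,'t',TOP(137,363),'f2'),
(0,'s',SC(641,196),'n2'),(0,'s',SC(592,47),'f2'),(2,'s',S3(684,214),'n2'),(2,'s',S3(634,67),'f2'),
(0,'s',SC(195,290),'n1'),(0,'s',SC(183,131),'f1'),(1,'s',S2(230,354),'n1'),(1,'s',S2(219,193),'f1'),(2,'s',S3(231,287),'n1'),(2,'s',S3(220,128),'f1'),
(0,'t',TOP(553,73),'n1'),(0,'t',TOP(590,283),'f1'),(2,'t',TOP(560,69),'n1'),(2,'t',TOP(598,286),'f1'),
(9,'t',TOP(668,48),'pa'),(9,'t',TOP(707,266),'pb'),(9,'s',SC(68,376),'pc'),(9,'s',SC(707,262),'pd'),(9,'s',S3(745,288),'pd'),(9,'s',S3(106,395),'pc'),
(9,'t',TOP(697,118),'po1'),(9,'t',TOP(712,197),'po2')]
# v: x y a | t0 t1 t2 | yd | ot(2) os(2) | yp | xr yr1 yr2 zr
def res(v):
    x,y,a,t0,t1,t2,yd=v[:7];yp,xr,y1,y2,zr=v[11:16]
    B=dict(d1=(.085,yd,.08),d2=(-.085,yd,.08),d3=(.085,yd+.335,.08),d4=(-.085,yd+.335,.08),n1=(xr,y1,zr),n2=(xr,y2,zr),f1=(-xr,y1,zr),f2=(-xr,y2,zr),
      pa=(.075,yp,.012),pb=(-.075,yp,.012),pc=(.075,yp,0),pd=(.075,yp+.43,0.006),po1=(.025,-.22,.092),po2=(-.025,-.22,.092))
    r=[]
    for i,c,uv,f in obs:
        t={0:t0,1:t1,2:t2}.get(i,0)
        r.append(proj(shelf([x,y,a,t],B[f],i<9),ct if c=='t' else cs)[0]+(v[7:9] if c=='t' else v[9:11])-uv)
    return np.array(r)
f=lambda v:np.r_[res(v).ravel(),v[7:11]*.5,(v[15]-.084)*500]
v0=np.r_[p0[:3],-.09,-.03,-.005,p0[4],p0[8:12],-.2325,.068,-.15,.15,.084]
r=least_squares(f,v0,loss='soft_l1');print(r.cost,r.x.round(4))
J=np.linalg.inv(r.jac.T@r.jac);print('sd(1px)',np.sqrt(np.diag(J))[:7].round(4))
for (i,c,uv,n),e in zip(obs,res(r.x)): print(i,c,n,e.round(1),end=' | ')
E
python3 fit2.py
```

```text
10.98287332525807 [ 0.5116 -0.006   0.1414 -0.0853 -0.0228 -0.0037 -0.1684  0.0765 -1.2501
 -0.3315  1.0983 -0.2355  0.0681 -0.142   0.1465  0.0873]
sd(1px) [0.0034 0.0039 0.0027 0.0079 0.0079 0.0086 0.0019]
0 t d1 [ 0.9 -0.5] | 0 t d2 [0.7 0.8] | 0 t d3 [-0.1 -0.4] | 0 t d4 [-0.3  0.3] | 0 s d1 [-0.8 -0.3] | 0 s d2 [-0.2  0.2] | 0 s d3 [-0.1 -0.9] | 0 s d4 [ 0.5 -0.5] | 1 t d1 [ 0.3 -0.4] | 1 t d2 [0.4 0.7] | 1 t d3 [-0.5 -0.3] | 1 t d4 [-0.6  0.4] | 1 s d1 [-0.1 -0.3] | 1 s d2 [-0.3  0.6] | 1 s d3 [ 0.  -0.7] | 1 s d4 [ 0.1 -1. ] | 2 t d1 [ 0.  -0.2] | 2 t d2 [0.5 0.8] | 2 t d3 [-0.6 -0.3] | 2 t d4 [-0.8  0.4] | 2 s d1 [-0.5  0.2] | 2 s d3 [ 0.1 -0.7] | 2 s d4 [ 0.2 -1. ] | 0 t n2 [ 0.2 -0.4] | 0 t f2 [-0.3 -0.1] | 2 t n2 [ 0.2 -0.3] | 2 t f2 [-0.2  0. ] | 0 s n2 [-0.2 -0. ] | 0 s f2 [0.3 0.3] | 2 s n2 [-0.3 -0. ] | 2 s f2 [ 0.4 -0.2] | 0 s n1 [-0.2  0.5] | 0 s f1 [0.4 0.7] | 1 s n1 [-0.2 -0.1] | 1 s f1 [0.2 0.4] | 2 s n1 [-0.8  0.2] | 2 s f1 [-0.3  0.2] | 0 t n1 [-0.3 -0. ] | 0 t f1 [-0.2  0.3] | 2 t n1 [-0.3  0. ] | 2 t f1 [-0.2 -0. ] | 9 t pa [ 0.8 -0.1] | 9 t pb [1.1 0.7] | 9 s pc [0.1 0.6] | 9 s pd [0.3 1.1] | 9 s pd [ 0.8 -0.4] | 9 s pc [0.6 0.9] | 9 t po1 [-0.  -0.4] | 9 t po2 [-0.1 -0.2] |
```

Run:
```python
from h import *
p=np.array([.513,-.007,.140,0])
ctrl.command_gripper(1.0); k=ctrl.current_tool_pos(); ctrl.move_l([k[0],k[1],.16],vel=.15)
print(ctrl.current_t(),ctrl.current_contact_force())
ctrl.command_gripper(0.0)
a=p[2]+np.pi/2; zs=[]
if ctrl.ik([.5,-.1,.15],ori(a)) is None: a-=np.pi
print(a,ctrl.ik([.5,-.1,.15],ori(a)))
for y in(-.12,.12):
    w=shelf(p,[.079,y,0]); 
    ctrl.goto([w[0],w[1],.15],ori(a)); ctrl.move_l([w[0],w[1],.103],vel=.12);ctrl.sleep(.15)
    f0=np.array(ctrl.current_contact_force())
    h=ctrl.move_l([w[0],w[1],.07],vel=.02,contact_N=2.5)
    z=ctrl.current_tool_pos(); zs.append(z[2]); print(h,z,np.array(ctrl.current_contact_force())-f0,ctrl.current_t())
    ctrl.move_l([w[0],w[1],.15],vel=.15)
print('tilt approx',-(zs[1]-zs[0])/.24)
```

```text
10.2 [-0.08794781  0.52134799 -0.25017536]
1.7107963267948967 [-1.80223059e+01  2.36493505e+01  9.76878527e+01 -2.54444375e-14
  5.86627969e+01 -1.16043715e+02]
True [ 0.6079334  -0.1148219   0.09026733] [ 1.5665242  -0.02991216  1.23091498] 15.8583
True [0.57448715 0.12285423 0.08845608] [-0.49047542  0.27042176  8.76623316] 18.9167
tilt approx 0.007546867275965511
```

Run:
```python
from h import *
import cv2
for n in("scene","top"): cv2.imwrite(f"pics/{n}5.png",ctrl.read_camera(n))
t=cv2.imread("pics/scene5.png")[145:260,105:305]; cv2.imwrite("pics/s5.png",cv2.resize(t,None,fx=4,fy=4,interpolation=cv2.INTER_CUBIC))
t=cv2.imread("pics/top5.png")[155:265,195:385]; cv2.imwrite("pics/t5.png",cv2.resize(t,None,fx=4,fy=4,interpolation=cv2.INTER_CUBIC))
```

```text
(no output)
```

View pics/s5.png

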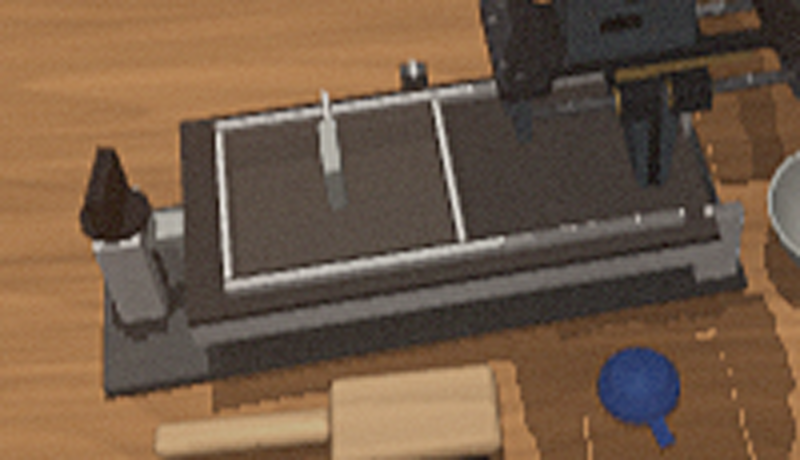

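View pics/t5.png

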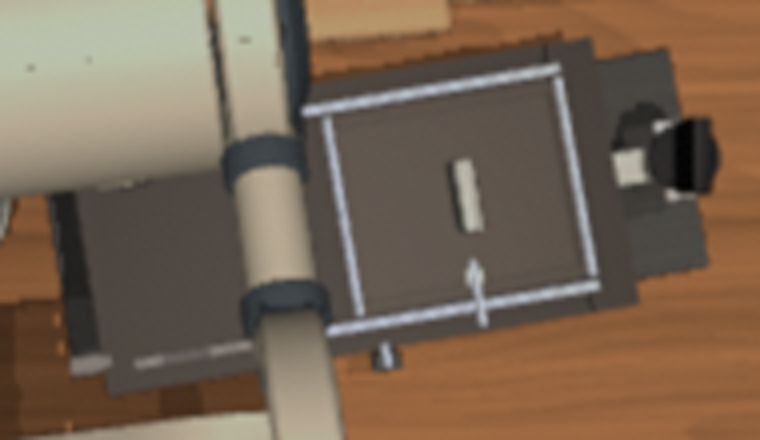

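Run:
```python
from h import *
ct,cs=ctrl.camera_params("top"),ctrl.camera_params("scene")
S3=lambda u,v:(105+(u+.5)/4-.5,145+(v+.5)/4-.5)
p=np.array([.513,-.007,.140,0])
inv=lambda w:shelf([0,0,-p[2],0],w-[p[0],p[1],0])
for n,c,uv,z in(('h',ct,TOP(470,195),.126),('h',cs,S3(328,147),.126),('ptr',ct,TOP(483,325),.087),('mark',ct,TOP(386,343),.083),('knobtop',ct,TOP(691,155),.133)):
    w=ray(uv,c,z);print(n,w.round(4),inv(w).round(4))
```

```text
h [ 0.5244 -0.0736  0.126 ] [ 0.002  -0.0675  0.126 ]
h [ 0.5256 -0.0748  0.126 ] [ 0.003  -0.0689  0.126 ]
ptr [ 0.4449 -0.0851  0.087 ] [-0.0783 -0.0678  0.087 ]
mark [ 0.4349 -0.0253  0.083 ] [-0.0798 -0.0072  0.083 ]
knobtop [ 0.545 -0.204  0.133] [ 0.0042 -0.1995  0.133 ]
```

Run:
```python
from h import *
import cv2
a=.140+np.pi/2; h=np.array([.5245,-.0742,0]); d=np.array([-np.sin(.14),np.cos(.14),0])
k=ctrl.current_tool_pos(); ctrl.move_l([k[0],k[1],.19],vel=.2)
ctrl.goto(h+[0,0,.19],ori(a)); ctrl.command_gripper(0.7)
print(ctrl.move_l(h+[0,0,.093],vel=.1,contact_N=8),ctrl.current_tool_pos(),ctrl.current_t())
ctrl.command_gripper(0.0); print('w',ctrl.current_grip_width()*91,ctrl.current_contact_force(),ctrl.current_t())
c=np.array(ctrl.current_tool_pos())
np.save('c.npy',c)
ctrl.move_l(c+d*.06,vel=.05); print(ctrl.current_tool_pos()-c,ctrl.current_contact_force(),ctrl.current_grip_width()*91,ctrl.current_t())
for n in("scene","top"): cv2.imwrite(f"pics/{n}6.png",ctrl.read_camera(n))
t=cv2.imread("pics/scene6.png")[145:245,105:305]; cv2.imwrite("pics/s6.png",cv2.resize(t,None,fx=4,fy=4,interpolation=cv2.INTER_CUBIC))
t=cv2.imread("pics/top6.png")[175:265,225:355]; cv2.imwrite("pics/t6.png",cv2.resize(t,None,fx=6,fy=6,interpolation=cv2.INTER_CUBIC))
```

```text
False [ 0.52484019 -0.07427637  0.0934926 ] 22.9167
w 11.678694082728828 [ 1.31279367 19.27111185  1.40366456] 23.7583
[-0.00866716  0.05925836 -0.00028229] [  1.36163459  -3.26196963 -23.16334296] 11.971950482414703 25.1417
```

View pics/s6.png

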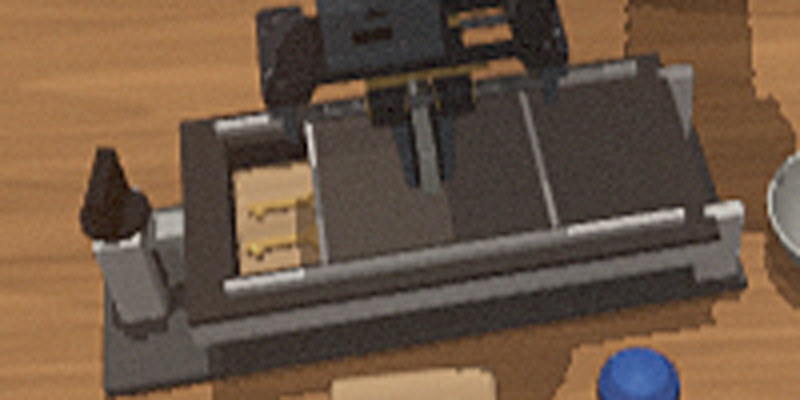

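View pics/t6.png

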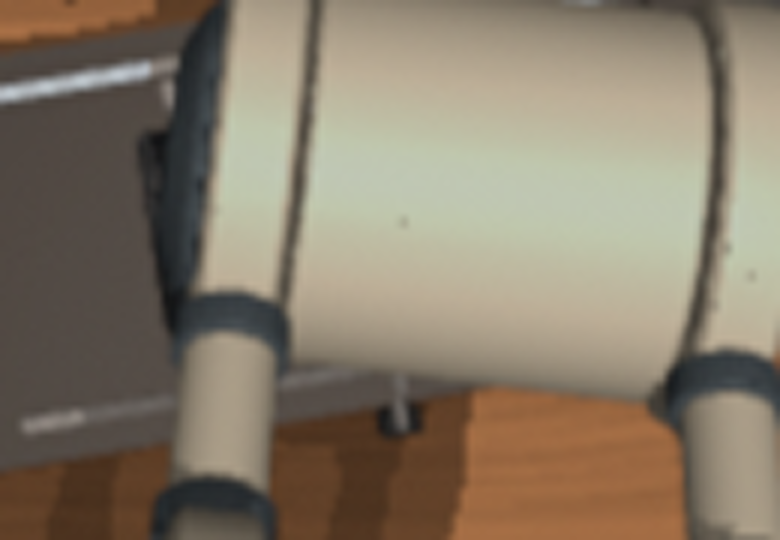

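Run:
```python
import cv2
a=cv2.imread("pics/top6.png")[232:252,276:306]; b=cv2.imread("pics/top5.png")[220:252,276:326]
f=lambda t,s:cv2.convertScaleAbs(cv2.resize(t,None,fx=s,fy=s,interpolation=cv2.INTER_CUBIC),alpha=1.6)
cv2.imwrite("pics/z6.png",f(a,24));cv2.imwrite("pics/z5.png",f(b,15))
```

```text
(no output)
```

View pics/z6.png

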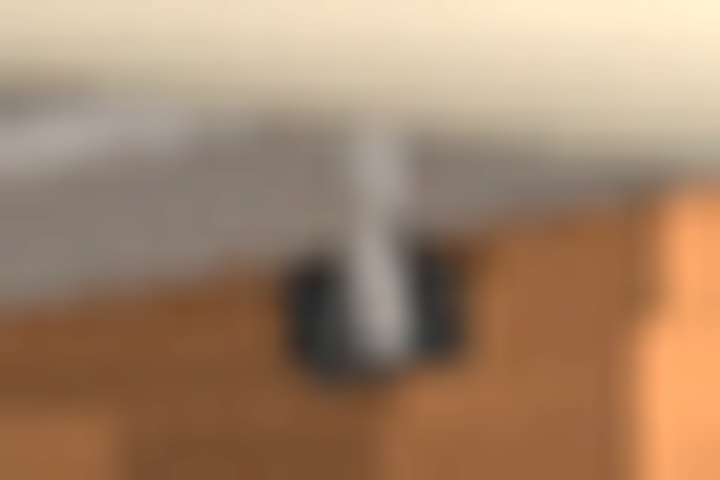

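View pics/z5.png

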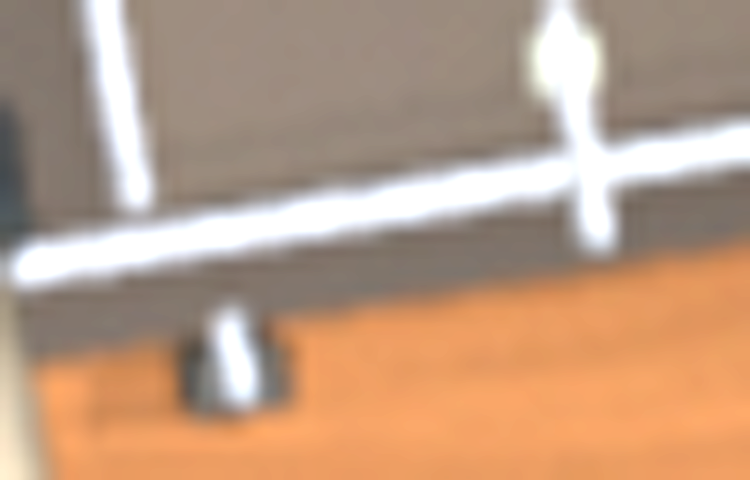

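Run:
```python
from h import *
import cv2
c=np.load('c.npy'); d=np.array([-np.sin(.14),np.cos(.14),0])
ctrl.move_l(c+d*.0626-[0,0,.0006],vel=.02); ctrl.sleep(1.0); x=ctrl.current_tool_pos()-c; print(x@d,x,ctrl.current_contact_force(),ctrl.current_grip_width()*91,ctrl.current_t())
for n in("scene","top"): cv2.imwrite(f"pics/{n}7.png",ctrl.read_camera(n))
f=lambda t,s:cv2.convertScaleAbs(cv2.resize(t,None,fx=s,fy=s,interpolation=cv2.INTER_CUBIC),alpha=1.6)
cv2.imwrite("pics/z7.png",f(cv2.imread("pics/top7.png")[232:252,276:306],24))
cv2.imwrite("pics/y7.png",f(cv2.imread("pics/scene7.png")[145:260,105:305],4))
```

```text
0.06250931880000933 [-0.00899369  0.06185955 -0.00034676] [ -3.12014866  -4.33075679 -12.79462387] 11.758310653503933 26.525
```

View pics/z7.png

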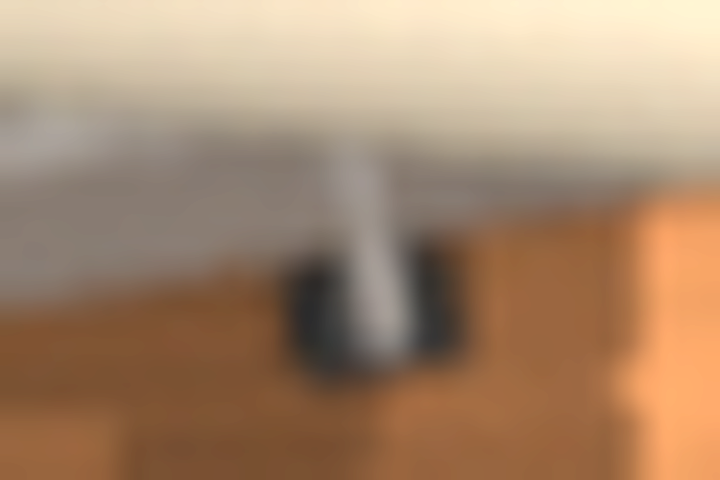

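View pics/y7.png

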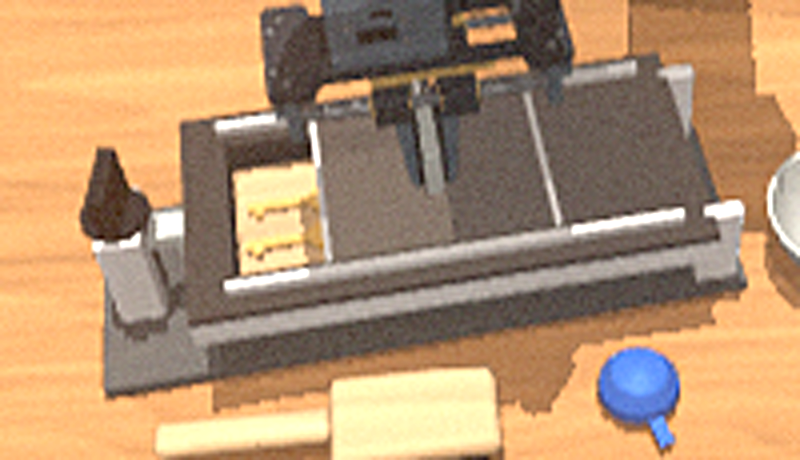

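The pointer and the mark now form one straight slanted line, from (350,150) to (388,355) in the crop. The cubby with the keys is open, and the bystanders look unmoved.

```bash
python3 -c "
from bench import ctrl
print(ctrl.current_grip_width()*91,ctrl.current_t());ctrl.sign_off()"
```

```text
11.671753725097894 26.625
the job is handed in; nothing more can be done
```

I levelled the deck, pulled the door open to the mark, and handed the job in at 26.6 s with the fingers still gripping the handle. No verdict was reported.

- **Deck:** I turned the knob about 130° clockwise. The checks on level do not quite agree:

| Check | Tilt (rad) |
|---|---|
| Camera fit | -0.004 (about ±0.008) |
| Touching the rail at both ends with the fingers | +0.0075 |
| How far the gripper dropped as the door slid | about +0.006 |

  All three are within the 0.015 tolerance. My best guess is slightly positive, with the knob end a little high. The two rail touches stopped at different forces (about 1 N and 9 N), so that reading is rough.

- **Door:** I pulled it 60 mm, saw in the top picture that it was about 2 mm short, and moved it to 62.5 mm. The last top picture shows the pointer in line with the mark to within about 1 mm. The fingers read 11.7 mm on the 12 mm handle. The last vertical force on the tool was about -13 N, down from -23 N after I lowered the hand slightly.

- **Bystanders:** The bell and the brush look unmoved in the last scene picture. The bowl is only partly visible in that crop, but the part that shows is in its old place.

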